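Find the housing without its core

ROBOT

A 6-joint arm with a two-finger parallel gripper is mounted at the origin on the work surface. World frame = base frame: x ahead of the robot, y to its left, z up, the work surface at z = 0. Lengths are in m, angles in rad, forces in N, time in s.
With the tool pointing down it reaches from about 0.275 to 0.775 m from the base axis. Payload 14.6 kg.
Tool frame: the origin (TCP) lies at the very end of the fingers, on their centre line; the grasp point (between the pads) lies 19 mm behind it; z points along the fingers, y is the line along which they close (so a half turn about z gives the same grasp; the last joint's range is limited). The gripper opens to 85 mm and grips with 20 to 120 N. Pads are 22 mm wide; open, the fingers measure 114 mm over their backs; the gripper's body (76 mm by 85 mm) begins 54 mm behind the grasp point. The pads swing forward as they close: fully open they stand 13 mm farther back than shut.
Start: joints at [-1.467, 0.263, -0.048, 1.259, 0, 1.415], TCP at [0.134, -0.508, 0.231] pointing down, gripper open.
Joint ranges: [-2.65, 2.65], [-0.89, 1.7], [-1.18, 1.37], [-2.13, 2.11], [-1.35, 1.29], [-3.14, 3.14]. Speed limits (rad/s): [1.89, 1.89, 2.57, 2.79, 3.14, 3.14].

INTERFACE

Orientations are given as [roll, pitch, yaw] about the fixed x, y, z axes, in that order (R = Rz(yaw) Ry(pitch) Rx(roll)).
In Python, from workcell import manip, viewer, workorder gives the robot as it stands.
- The arm moves only by the tool drive_tool, never from a script. Its argument "series" is a list of rows, each a list of 7 numbers: the turn, a rotation vector about the world's x, y, z in rad, then the shift along the world's x, y, z in cm, then the opening, from 0 (shut) to 1 (fully open). A call has 1 to 10 rows; each row shifts and turns the commanded pose from where the row before left it; what a row does not reach is not made up. A row lasts 1/12 s, in which the tool goes at most 41.7 mm and 7.16 degrees, less where a joint would pass 70% of its speed; a pose out of reach is approached as far as the arm can. A call with a gripper value outside its range is refused whole. The fingers move at their own pace and stop on an object; "grip_force" is the grip in N (left out, the last holds). Time passes only in rows, so rows that do not move let the fingers close. It gives the time, the measured TCP pose, the force, the opening and the grip force at its end, in the units of the state.
- manip.sense(): the state, without advancing time (a new reading comes with each control period).
- viewer.grab_frame(name): name is "side" or "top"; returns a dict with "img" (384x512x3 uint8, red, green, blue), "depth" (384x512 float32, m along the optical axis (not along the pixel's ray), 0 where there is no reading), "fx", "fy", "cx", "cy" (pixels), "distortion" ([k1, k2, p1, p2, k3] as OpenCV has them; the pictures are not rectified), "extrinsics" (4x4, takes a point from world to camera coordinates). Camera axes: x right, y up, looking along -z (the intrinsics and any distortion apply to the point x, -y, -z); pixel columns grow to the right and rows downward; lengths in m; the calibration is good to about 2 mm. A picture is of the moment at which its call begins.
- workorder.sign_off(): hands the job in; it is judged then, once.
The state is a dict: "t": time; "qpos": joint angles; "joint_vel": joint speeds; "joint_efforts": joint torques, N m; "position": TCP position; "tcp_rot": TCP orientation; "force": force on the tool from outside, world axes, zero at the start; "wrist_torque": the same for the moment, N m; "grip_width": finger opening in m; "grip_force": force on a finger pad.
Only numpy, scipy, OpenCV 4.12 (cv2) and the standard library are available. Lean on these libraries where they do the work, as an engineer would, in place of code of your own. Each camera call takes 0.05 s, during which the arm holds its last target. There are 200 camera calls.

TASK

One of the three aluminium housings on the bench was closed up without its steel core: it looks like the others but is much lighter. Find it by lifting, and set it down gently and upright on the bench midway between the mug and the tumbler, in line with the two. Leave the other two housings standing where they were, and do not disturb anything else.

Things in the scene. Friction and masses are not known exactly. Their poses are not given: they have to be found in the camera images.
- table: Dark rubber-topped work bench, fixed; its top is at height 0, everything stands on it.
- housing_1: Closed aluminium housing, 64 mm along its x, 50 mm along its y, 60 mm high, flat lid with four screw heads, dark round boss on each x end. Origin: centre of its underside, z up. Loose, upright. All three look alike; a loose insert inside has 1.5 mm of play. With its steel core it weighs 0.60 to 0.76 kg, without 0.19 to 0.26 kg; which one lacks it changes from run to run.
- housing_2: Closed aluminium housing, 64 mm along its x, 50 mm along its y, 60 mm high, flat lid with four screw heads, dark round boss on each x end. Origin: centre of its underside, z up. Loose, upright. All three look alike; a loose insert inside has 1.5 mm of play. With its steel core it weighs 0.60 to 0.76 kg, without 0.19 to 0.26 kg; which one lacks it changes from run to run.
- housing_3: Closed aluminium housing, 64 mm along its x, 50 mm along its y, 60 mm high, flat lid with four screw heads, dark round boss on each x end. Origin: centre of its underside, z up. Loose, upright. All three look alike; a loose insert inside has 1.5 mm of play. With its steel core it weighs 0.60 to 0.76 kg, without 0.19 to 0.26 kg; which one lacks it changes from run to run.
- mug: White plastic mug, open, 84 mm across, 105 mm high; origin: centre of its underside; its handle sticks out about 35 mm to its own +y. Loose. The tumbler stands on the side away from the handle.
- tumbler: Steel travel tumbler with a blue lid, 62 mm across at the foot, 78 mm at the lid, 153 mm high; origin: centre of its underside. Loose. Its axis stands 270 mm from the mug's axis.
- gap (a point): The point on the bench top midway between the axes of the mug and the tumbler, 135 mm from each (nothing marks it to the eye).
- tape_roll: Bystander: empty cardboard tape core, ring 90 mm across, 24 mm high, lying flat; origin centre of its underside. Loose.
- screwdriver: Bystander: screwdriver lying on the bench beyond the task area, along its x axis, handle to -x. Loose.
- jar: Bystander: small white jar with steel cap, 52 mm across, 70 mm high; origin centre of its underside. Loose.
- bracket: Bystander: small bent steel angle, 50 x 35 x 45 mm high; origin centre of its underside. Loose.
- carton: Bystander: closed cardboard carton 75 (x) x 110 (y) x 45 mm high; origin centre of its underside. Loose.
There are look-alikes about, which are no part of the job. What is shaped like the housing_2 but orange or pink is not meant.

How it is judged:
By the outcome, as a careful person would: the job done as asked, in the order asked, and still so for the second after the job is handed in, with the robot touching nothing.
It also fails if it takes over 72 s, if anything falls off the work surface, if the arm or the gripper's body presses on something with over 40 N, if the wrist force passes 120 N, or if a joint passes its speed limit or range.

## Working session

There is one attempt and no reset: what is moved stays moved. The work goes in short steps, Python scripts to look and compute and a tool call to move; the robot and the scene stay as the last step left them, time stands still between calls to the robot, and variables do not carry over. Pictures are saved under pics/ and viewed, at most 10 in all, crops included, and the job is handed in when it is done.

Besides the shell and the picture viewer there is one more tool, called after ">>>" as name(argument=value, ...) on one line, values as JSON. drive_tool: Moves the arm, as the interface text tells. Its arguments: {"type":"object","properties":{"series":{"type":"array","items":{"type":"array","items":{"type":"number"}}},"grip_force":{"type":"number"}},"required":["series"]}

```bash
mkdir -p pics; cat > h.py <<'E'
import numpy as np, cv2
from workcell import manip, viewer, workorder
def cloud(f):
    h,w=f['depth'].shape
    u,v=np.meshgrid(np.arange(w),np.arange(h))
    K=np.array([[f['fx'],0,f['cx']],[0,f['fy'],f['cy']],[0,0,1.]])
    p=cv2.undistortPoints(np.stack([u,v],-1).reshape(-1,1,2).astype(np.float64),K,np.array(f['distortion'],float)).reshape(h,w,2)
    d=f['depth']; c=np.stack([p[...,0]*d,-p[...,1]*d,-d,np.ones_like(d)],-1)
    P=(c@np.linalg.inv(np.array(f['extrinsics'])).T)[...,:3]
    P[d==0]=np.nan
    return P
def snap(n,name):
    f=viewer.grab_frame(n); cv2.imwrite(f'pics/{name}.png',f['img'][...,::-1]); return f
E
python3 - <<'E'
from h import *
for n in('top','side'):
    f=snap(n,n+'0'); P=cloud(f); np.save(n+'0.npy',P)
    print(n,f['fx'],np.linalg.inv(np.array(f['extrinsics'])).round(3).tolist(),(f['depth']==0).mean())
s=manip.sense();print({k:np.round(v,3).tolist() for k,v in s.items()})
a,b=cv2.imread('pics/top0.png'),cv2.imread('pics/side0.png')
E
```

```text
top 353.38643935153215 [[-0.006, 0.993, -0.114, 0.423], [-1.0, -0.005, 0.014, 0.04], [0.013, 0.114, 0.993, 1.068], [0.0, 0.0, 0.0, 1.0]] 0.00421142578125
side 365.68453940510614 [[-0.909, 0.217, -0.355, 0.225], [-0.416, -0.455, 0.788, 0.761], [0.01, 0.864, 0.504, 0.496], [0.0, 0.0, 0.0, 1.0]] 0.0040283203125
{'t': 0.1, 'qpos': [-1.467, 0.264, -0.049, 1.259, -0.0, 1.415], 'joint_vel': [0.001, -0.001, 0.002, 0.001, -0.0, 0.002], 'joint_efforts': [0.003, -63.858, 38.506, 0.01, -0.0, 0.0], 'position': [0.134, -0.507, 0.231], 'tcp_rot': [-3.141, -0.0, 0.259], 'force': [-0.958, 0.512, 0.766], 'wrist_torque': [0.018, -0.014, -0.001], 'grip_force': 0.0, 'grip_width': 0.085}
```

View pics/top0.png

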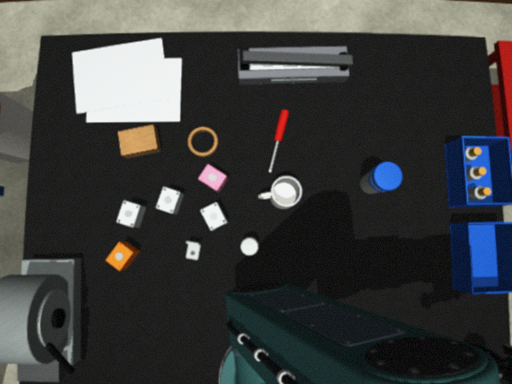

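View pics/side0.png

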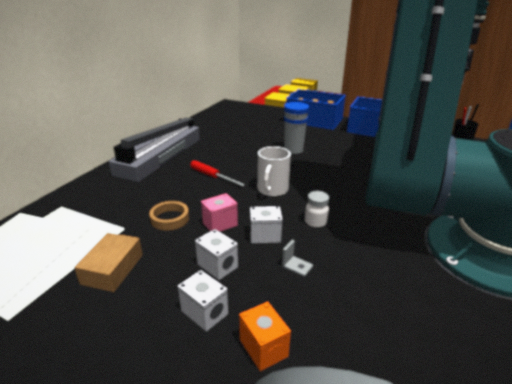

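The top view shows the grey housings at px (130,213), (168,200) and (213,215). The mug is at (286,192) with its handle to the left, the tumbler lid at (386,177), the jar at (250,246) and the bracket at (193,250). The side view agrees.

```bash
cat >> h.py <<'E'
def lid(P,img,c,r=24,lo=.048,hi=.075,name=''):
    m=np.zeros(img.shape[:2],np.uint8); m[c[1]-r:c[1]+r,c[0]-r:c[0]+r]=1
    m&=((P[...,2]>lo)&(P[...,2]<hi)).astype(np.uint8)
    n,l,s,cc=cv2.connectedComponentsWithStats(m); k=1+np.argmax(s[1:,4])
    q=P[l==k]; (cx,cy),(w,h),a=cv2.minAreaRect((q[:,:2]*1000).astype(np.float32))
    if w<h: w,h,a=h,w,a+90
    a=(a+90)%180-90
    print(name,'centre mm',round(cx,1),round(cy,1),'mean',(q.mean(0)*1000).round(1),'long',round(w),'short',round(h),'long axis deg',round(a,1),'n',len(q))
E
python3 - <<'E'
from h import *
P=np.load('top0.npy'); img=cv2.imread('pics/top0.png')
for nm,c in dict(A=(130,213),B=(168,200),C=(213,215)).items(): lid(P,img,c,name=nm)
lid(P,img,(212,178),name='pink');lid(P,img,(122,256),name='orange')
lid(P,img,(286,192),30,.095,.12,'mug rim'); lid(P,img,(383,178),30,.14,.17,'tumbler');lid(P,img,(250,246),16,.06,.08,'jar')
lid(P,img,(193,250),16,.005,.06,'bracket');lid(P,img,(203,141),22,.012,.04,'tape')
S=np.load('side0.npy'); si=cv2.imread('pics/side0.png')
print('side')
for nm,c in dict(A=(203,285),B=(217,240),C=(266,214)).items(): lid(S,si,c,26,.055,.07,name=nm)
lid(S,si,(274,155),30,.095,.12,'mug rim'); lid(S,si,(297,107),20,.145,.17,'tumbler')
E
python3 -c "
import cv2;a=cv2.imread('pics/top0.png')[160:280,90:240];b=cv2.imread('pics/side0.png')[190:340,160:300]
cv2.imwrite('pics/c.png',cv2.hconcat([cv2.resize(a,(400,400*120//150)),cv2.resize(b,(300,320))]))"
```

```text
A centre mm 483.0 400.6 mean [482.2 399.   60.4] long 61 short 51 long axis deg -18.2 n 392
B centre mm 521.0 286.1 mean [520.3 285.4  60.5] long 63 short 52 long axis deg -18.4 n 407
C centre mm 473.9 156.6 mean [473.5 156.2  60.8] long 64 short 50 long axis deg 27.8 n 404
pink centre mm 586.4 160.4 mean [585.7 160.3  60.4] long 64 short 50 long axis deg 57.2 n 396
orange centre mm 362.3 422.9 mean [362.2 420.5  60.1] long 67 short 53 long axis deg -36.1 n 454
mug rim centre mm 538.9 -48.0 mean [540.  -48.9 104.5] long 82 short 82 long axis deg 44.7 n 161
tumbler centre mm 573.2 -316.9 mean [ 572.9 -314.6  153.2] long 79 short 76 long axis deg -89.4 n 707
jar centre mm 388.0 55.0 mean [387.8  54.7  70.8] long 42 short 42 long axis deg 89.9 n 212
bracket centre mm 376.7 225.2 mean [377.2 222.   13. ] long 47 short 41 long axis deg -9.6 n 139
tape centre mm 701.6 195.2 mean [701.8 193.3  23.1] long 88 short 88 long axis deg -46.3 n 280
side
A centre mm 480.1 401.4 mean [478.8 403.3  59.6] long 67 short 52 long axis deg -17.4 n 986
B centre mm 519.3 287.6 mean [517.2 290.   58.9] long 66 short 52 long axis deg -18.9 n 615
C centre mm 471.8 155.9 mean [470.6 158.9  58.9] long 64 short 53 long axis deg 26.7 n 444
mug rim centre mm 535.9 -48.3 mean [535.2 -46.2 100.4] long 85 short 81 long axis deg -63.5 n 251
tumbler centre mm 572.8 -313.3 mean [ 569.  -306.7  151.5] long 77 short 73 long axis deg -44.5 n 197
```

View pics/c.png

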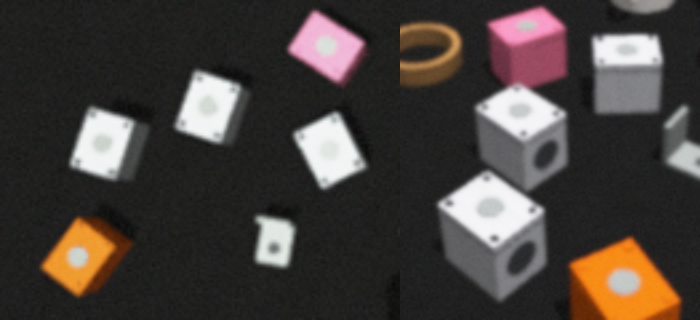

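>>> drive_tool(series=[[0,0,0.12,1.21,2.37,0,1],[0,0,0.12,1.21,2.37,0,1],[0,0,0.12,1.21,2.37,0,1],[0,0,0.12,1.21,2.37,0,1],[0,0,0.12,1.21,2.37,0,1],[0,0,0.12,1.21,2.37,0,1],[0,0,0.12,1.21,2.37,0,1],[0,0,0.12,1.21,2.37,0,1],[0,0,0.12,1.21,2.37,0,1],[0,0,0.12,1.21,2.37,0,1]], grip_force=40)

```text
t: 0.93
position: [0.2556, -0.2692, 0.2311]
tcp_rot: [-3.141, -0.0, 1.464]
force: [0.3, -0.1, 0.2]
grip_width: 0.0852
grip_force: 0.0
```

```bash
python3 -c "
from h import *
s=manip.sense();print(s['t'],np.round(s['qpos'],2),np.round(s['position'],4),np.round(s['tcp_rot'],3),np.round(s['force'],2))"
```

```text
0.9333 [-1.03 -0.   -0.37  1.2  -0.    0.65] [ 0.2556 -0.2692  0.2311] [-3.141 -0.     1.464] [ 0.34 -0.12  0.25]
```

>>> drive_tool(series=[[0,0,0.12,1.21,2.37,0,1],[0,0,0.12,1.21,2.37,0,1],[0,0,0.12,1.21,2.37,0,1],[0,0,0.12,1.21,2.37,0,1],[0,0,0.12,1.21,2.37,0,1],[0,0,0.12,1.21,2.37,0,1],[0,0,0.12,1.21,2.37,0,1],[0,0,0.12,1.21,2.37,0,1],[0,0,0.12,1.21,2.37,0,1],[0,0,0.12,1.21,2.37,0,1]])

```text
t: 1.77
position: [0.3766, -0.0321, 0.2312]
tcp_rot: [-3.142, -0.0, 2.665]
force: [1.3, -1.1, -0.7]
grip_width: 0.0855
grip_force: 0.0
```

>>> drive_tool(series=[[0,0,0.12,1.21,2.37,-1,1],[0,0,0.12,1.21,2.37,-1,1],[0,0,0.12,1.21,2.37,-1,1],[0,0,0.12,1.21,2.37,-1,1],[0,0,0.12,1.21,2.37,-1,1],[0,0,0.12,1.21,2.37,-1,1],[0,0,0.12,1.21,2.37,-1,1],[0,0,0.12,1.21,2.37,-1,1],[0,0,0,0,0,0,1],[0,0,0,0,0,0,1]])

```text
t: 2.6
position: [0.4728, 0.1569, 0.1504]
tcp_rot: [3.141, -0.002, -2.663]
force: [-1.1, -0.4, -0.2]
grip_width: 0.0854
grip_force: 0.0
```

>>> drive_tool(series=[[0,0,0,0,0,-2.5,1],[0,0,0,0,0,-2.5,1],[0,0,0,0,0,-2.5,1],[0,0,0,0,0,-2,1],[0,0,0,0,0,-2,1],[0,0,0,0,0,-1.2,1],[0,0,0,0,0,-0.6,1],[0,0,0,0,0,-0.4,1],[0,0,0,0,0,0,1],[0,0,0,0,0,0,1]])

```text
t: 3.43
position: [0.4735, 0.1559, 0.015]
tcp_rot: [-3.141, 0.001, -2.665]
force: [0.9, 0.3, 0.4]
grip_width: 0.0859
grip_force: 0.0
```

>>> drive_tool(series=[[0,0,0,0,0,0,0.8],[0,0,0,0,0,0,0.7],[0,0,0,0,0,0,0.64],[0,0,0,0,0,0,0.6],[0,0,0,0,0,0,0.57],[0,0,0,0,0,0,0.5],[0,0,0,0,0,0,0.4],[0,0,0,0,0,0,0.4],[0,0,0,0,0,0,0.4],[0,0,0,0,0,0,0.4]], grip_force=40)

```text
t: 4.27
position: [0.4735, 0.156, 0.0147]
tcp_rot: [-3.141, 0.001, -2.665]
force: [-0.8, -1.9, 7.6]
grip_width: 0.05
grip_force: 41.3
```

>>> drive_tool(series=[[0,0,0,0,0,0.1,0.4],[0,0,0,0,0,0.2,0.4],[0,0,0,0,0,0.3,0.4],[0,0,0,0,0,0.3,0.4],[0,0,0,0,0,0.3,0.4],[0,0,0,0,0,0.2,0.4],[0,0,0,0,0,0.1,0.4],[0,0,0,0,0,0,0.4],[0,0,0,0,0,0,0.4],[0,0,0,0,0,0,0.4]])

```text
t: 5.1
position: [0.4731, 0.156, 0.0292]
tcp_rot: [3.142, -0.0, -2.664]
force: [0.7, -0.5, -1.9]
grip_width: 0.05
grip_force: 41.9
```

>>> drive_tool(series=[[0,0,0,0,0,0,0.4],[0,0,0,0,0,0,0.4],[0,0,0,0,0,0,0.4]])

```text
t: 5.35
position: [0.4731, 0.1561, 0.0292]
tcp_rot: [3.142, -0.0, -2.664]
force: [-0.3, 0.2, -1.7]
grip_width: 0.0497
grip_force: 41.9
```

>>> drive_tool(series=[[0,0,0,0,0,0,0.4],[0,0,0,0,0,0,0.4]])

```text
t: 5.52
position: [0.4731, 0.1561, 0.0293]
tcp_rot: [3.142, -0.0, -2.664]
force: [0.1, 0.1, -2.1]
grip_width: 0.05
grip_force: 41.9
```

Force is about −1.9 N, so this one weighs about 0.19 kg and is the light housing. I'll raise it and confirm in a picture that it really hangs in the grip.

>>> drive_tool(series=[[0,0,0,0,0,0.7,0.4],[0,0,0,0,0,1.4,0.4],[0,0,0,0,0,2.1,0.4],[0,0,0,0,0,2.6,0.4],[0,0,0,0,0,2.8,0.4],[0,0,0,0,0,2.6,0.4],[0,0,0,0,0,2.2,0.4],[0,0,0,0,0,1.6,0.4],[0,0,0,0,0,1.0,0.4],[0,0,0,0,0,0.5,0.4]])

```text
t: 6.35
position: [0.4735, 0.1562, 0.2062]
tcp_rot: [-3.141, 0.002, -2.664]
force: [-0.9, 0.4, -1.7]
grip_width: 0.0497
grip_force: 41.9
```

```bash
python3 - <<'E'
from h import *
from scipy.optimize import least_squares
print(np.mean([manip.sense()['force'] for _ in range(3)],0).round(2)); f=snap('side','s1')
P=np.load('top0.npy')
for nm,c,r,lo,hi,R in (('mug',(286,192),30,.095,.12,42),('tumbler',(383,178),30,.14,.17,39)):
    w=P[c[1]-r:c[1]+r,c[0]-r:c[0]+r].reshape(-1,3); q=w[(w[:,2]>lo)&(w[:,2]<hi)][:,:2]*1000
    h=cv2.convexHull(q.astype(np.float32))[:,0]
    s=least_squares(lambda p:np.hypot(*(h-p[:2]).T)-p[2],[*q.mean(0),R],loss='soft_l1'); print(nm,s.x.round(1))
E
```

```text
[-0.92  0.38 -1.73]
mug [539.4 -48.8  41.4]
tumbler [ 573.9 -316.7   39.4]
```

View pics/s1.png

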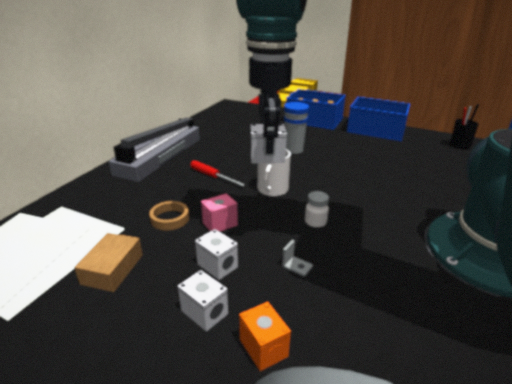

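The housing hangs level in the gripper at px (268,145), and the other two still stand at (217,253) and (203,300). Next I carry it over the mug at height to the gap.

>>> drive_tool(series=[[0,0,0.02,0.1,-0.4,0,0.4],[0,0,0.06,0.2,-0.8,0,0.4],[0,0,0.065,0.3,-1.3,0,0.4],[0,0,0.065,0.45,-1.8,0,0.4],[0,0,0.065,0.5,-2.0,0,0.4],[0,0,0.065,0.5,-2.0,0,0.4],[0,0,0.065,0.5,-2.0,0,0.4],[0,0,0.065,0.5,-2.0,0,0.4],[0,0,0.065,0.5,-2.0,0,0.4],[0,0,0.065,0.5,-2.0,0,0.4]])

```text
t: 7.23
position: [0.5134, -0.0079, 0.2037]
tcp_rot: [3.14, -0.0, -2.061]
force: [-0.2, 0.0, -1.3]
grip_width: 0.0495
grip_force: 41.9
```

>>> drive_tool(series=[[0,0,0.065,0.5,-2.0,0,0.4],[0,0,0.065,0.5,-2.0,0,0.4],[0,0,0.065,0.5,-2.0,0,0.4],[0,0,0.065,0.5,-2.0,0,0.4],[0,0,0.065,0.5,-2.0,0,0.4],[0,0,0.065,0.5,-2.0,0,0.4],[0,0,0.065,0.5,-2.0,0,0.4],[0,0,0.065,0.45,-1.7,0,0.4],[0,0,0.065,0.3,-1.2,0,0.4],[0,0,0.04,0.15,-0.6,0,0.4]])

```text
t: 8.07
position: [0.5576, -0.1834, 0.2033]
tcp_rot: [3.14, 0.0, -1.437]
force: [-1.1, 0.9, -1.6]
grip_width: 0.0496
grip_force: 41.9
```

>>> drive_tool(series=[[0,0,0,0,0,0,0.4],[0,0,0,0,0,0,0.4]])

```text
t: 8.23
position: [0.5573, -0.1818, 0.2036]
tcp_rot: [3.141, 0.001, -1.441]
force: [0.4, 0.4, -2.2]
grip_width: 0.0497
grip_force: 41.9
```

>>> drive_tool(series=[[0,0,0,-0.1,0,-0.7,0.4],[0,0,0,0,0,-1.5,0.4],[0,0,0,0,0,-2.3,0.4],[0,0,0,0,0,-2.7,0.4],[0,0,0,0,0,-2.8,0.4],[0,0,0,0,0,-2.6,0.4],[0,0,0,0,0,-2.1,0.4],[0,0,0,0,0,-1.3,0.4],[0,0,0,0,0,-0.7,0.4],[0,0,0,0,0,-0.4,0.4]])

```text
t: 9.07
position: [0.556, -0.1811, 0.0323]
tcp_rot: [3.14, 0.001, -1.44]
force: [0.6, -0.3, -2.7]
grip_width: 0.0496
grip_force: 42.0
```

>>> drive_tool(series=[[0,0,0,0,0,-0.1,0.4],[0,0,0,0,0,0,0.4],[0,0,0,0,0,0,0.4]])

```text
t: 9.32
position: [0.5571, -0.182, 0.0331]
tcp_rot: [-3.14, -0.001, -1.439]
force: [0.4, -0.6, -1.9]
grip_width: 0.0495
grip_force: 42.0
```

>>> drive_tool(series=[[0,0,0,-0.1,0,-0.2,0.4],[0,0,0,0,0,-0.3,0.4],[0,0,0,0,0,-0.3,0.4],[0,0,0,0,0,-0.3,0.4],[0,0,0,0,0,-0.2,0.4],[0,0,0,0,0,-0.2,0.4],[0,0,0,0,0,-0.1,0.4],[0,0,0,0,0,-0.05,0.4],[0,0,0,0,0,0,0.4],[0,0,0,0,0,0,0.4]])

```text
t: 10.15
position: [0.5557, -0.1819, 0.0158]
tcp_rot: [-3.141, -0.0, -1.439]
force: [-0.9, 0.2, -2.7]
grip_width: 0.0496
grip_force: 42.0
```

>>> drive_tool(series=[[0,0,0,0,0,-0.05,0.4],[0,0,0,0,0,-0.05,0.4],[0,0,0,0,0,0,0.4],[0,0,0,0,0,0,0.4]])

```text
t: 10.48
position: [0.5557, -0.1819, 0.0148]
tcp_rot: [-3.142, -0.0, -1.439]
force: [-0.3, 0.8, -1.7]
grip_width: 0.0495
grip_force: 42.1
```

>>> drive_tool(series=[[0,0,0,0,0,-0.04,0.4],[0,0,0,0,0,0,0.4],[0,0,0,0,0,0,0.4]])

```text
t: 10.73
position: [0.5557, -0.182, 0.0147]
tcp_rot: [-3.141, -0.0, -1.439]
force: [-2.0, 0.6, 5.1]
grip_width: 0.0496
grip_force: 42.7
```

>>> drive_tool(series=[[0,0,0,0,0,-0.04,0.4],[0,0,0,0,0,0,0.4],[0,0,0,0,0,0,0.4]])

```text
t: 10.98
position: [0.5557, -0.182, 0.0147]
tcp_rot: [-3.141, -0.0, -1.439]
force: [-4.3, 0.5, 12.5]
grip_width: 0.0501
grip_force: 43.5
```

On the bench. I'll ease the push off, then open gently.

>>> drive_tool(series=[[0,0,0,0,0,0.05,0.4],[0,0,0,0,0,0,0.55],[0,0,0,0,0,0,0.6],[0,0,0,0,0,0,0.65],[0,0,0,0,0,0,0.7],[0,0,0,0,0,0,0.8],[0,0,0,0,0,0,0.9],[0,0,0,0,0,0,1],[0,0,0,0,0,0,1],[0,0,0,0,0,0,1]], grip_force=20)

```text
t: 11.82
position: [0.5557, -0.1819, 0.0145]
tcp_rot: [-3.142, -0.0, -1.439]
force: [-0.3, -0.1, 0.2]
grip_width: 0.0853
grip_force: 0.0
```

>>> drive_tool(series=[[0,0,0,0,0,0.5,1],[0,0,0,0,0,1,1],[0,0,0,0,0,2,1],[0,0,0,0,0,2.5,1],[0,0,0,0,0,3,1],[0,0,0,0,0,3,1],[0,0,0,0,0,3,1],[0,0,0,0,0,3,1],[0,0,0,0,0,2,1],[0,0,0,0,0,1,1]])

```text
t: 12.65
position: [0.5562, -0.1822, 0.2286]
tcp_rot: [-3.138, -0.002, -1.439]
force: [0.9, -0.8, 0.8]
grip_width: 0.0853
grip_force: 0.0
```

>>> drive_tool(series=[[0,0,0,-2,1.5,0,1],[0,0,0,-2.5,2,0,1],[0,0,0,-2.5,2,0,1],[0,0,0,-2.5,2,0,1],[0,0,0,-2.5,2,0,1],[0,0,0,-2.5,2,0,1],[0,0,0,-2,2,0,1],[0,0,0,-1,2,0,1],[0,0,0,0,0,0,1],[0,0,0,0,0,0,1]])

```text
t: 13.48
position: [0.3804, -0.0264, 0.2256]
tcp_rot: [-3.14, -0.001, -1.438]
force: [0.6, -1.0, 0.2]
grip_width: 0.0852
grip_force: 0.0
```

```bash
python3 - <<'E'
from h import *
f=snap('top','t2'); P=cloud(f); g=snap('side','s2'); S=cloud(g)
lid(P,f['img'],(336,189),26,name='placed top')
lid(S,g['img'],(286,165),30,.054,.07,name='placed side')
lid(P,f['img'],(130,213),name='A'); lid(P,f['img'],(168,200),name='B')
lid(P,f['img'],(286,192),30,.095,.12,'mug'); lid(P,f['img'],(383,178),30,.14,.17,'tumbler')
cv2.imwrite('pics/c2.png',cv2.hconcat([f['img'][100:300,90:440],g['img'][60:260,150:400]])[...,::-1])
E
```

```text
placed top centre mm 554.9 -180.4 mean [ 554.3 -179.8   60.4] long 65 short 51 long axis deg -82.3 n 403
placed side centre mm 517.2 -15.5 mean [513.3 -13.2  61.9] long 91 short 25 long axis deg 67.5 n 136
A centre mm 483.0 400.8 mean [482.3 399.   60.4] long 61 short 51 long axis deg -18.1 n 391
B centre mm 521.0 286.0 mean [520.2 285.2  60.4] long 63 short 51 long axis deg -18.5 n 408
mug centre mm 539.3 -48.6 mean [540.4 -48.9 104.6] long 82 short 81 long axis deg 44.5 n 156
tumbler centre mm 573.0 -316.5 mean [ 572.8 -314.6  153.1] long 80 short 76 long axis deg 87.5 n 706
```

View pics/c2.png

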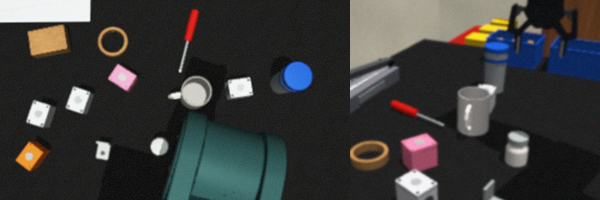

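The housing stands upright at crop px (240,88), about 2 mm from the midpoint. The other two, the mug and the tumbler have not moved.

```bash
python3 -c "
from workcell import workorder
print(workorder.sign_off())"
```

```text
the job is handed in; nothing more can be done
None
```

I found the light housing (about 0.19 kg) on the first lift and set it down upright about 2 mm from the midpoint between the mug and the tumbler, left everything else where it was, and handed the job in at about 14 s.

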